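# Lean a panel on the revolving stand and chock its foot

### The job

Turn the revolving stand clockwise by its grip until the board is home against its stop. Then take the larger plywood panel out of the rack and stand it long way up in the middle of the stand's board, leaning back squarely against the two sloping bars, with its foot close up to the bars. Finally set the dark wood block flat on the board in front of the panel and up against the middle of its foot, square to it, so that the panel cannot slip; handle the panel gently, and do not disturb the smaller panel, the screw tin or the tape measure.

Things in the scene. Friction and masses are not known exactly. Their poses are not given: they have to be found in the camera images.
- turner (a joint): turning angle of the stand's board about its upright axis, in rad; 0 = home, hard against the stop; grows counter-clockwise seen from above (up to 1.6). Home lets the board's front look towards the robot (within about 0.2 rad). Stiff: it needs about 0.12 N m and stays where it is left.
- grip (a point): point on the stand's turning axis, at the height to grip the turning grip: a dark wooden bar 56 long (along this frame's y) x 18 thick (along x) x 40 high, whose top lies 15 above this point; it turns with the board. The sloping bars pass 36 mm to either side of the point along y, in front of it, and rise 41 mm higher than it; between them is free.
- ledge (a point): point on top of the turning board (36 above the bench), midway between the feet of the two sloping wooden bars, at their front face; x to the back of the stand, z up. The board reaches 90 in front of it, 120 behind, and is 140 wide. The bars (14 x 14, 120 long, at y = +43 and -43) rise from here, sloping back 15 degrees (0.26 rad) from vertical, with thin struts behind.
- rack: low wooden rack fixed on the bench, 130 (along its x) x 150 (y) x 50 high, origin at the centre of its underside. Two slots 16 mm wide run along its x, at y = +40 and -40 mm; their floor is 12 mm and their rails 50 mm above the bench. A panel stands upright in each. A tool case and a tall crate stand close behind it (from about x = 0.56), a water bottle behind to the left.
- panel: the larger plywood panel: 120 wide (its x) x 200 high (its z, up in the rack) x 12 thick (its y), 0.18 kg; origin at its centre. Starts upright in one of the rack's slots.
- panel_foot (a point): middle of the larger panel's lower 12 mm edge face, 100 mm below its centre; axes as the panel's
- small_panel: the smaller plywood panel, 100 wide x 140 high x 12 thick, upright in the other slot, origin at its centre; to be left there
- block_mid (a point): centre of the dark brown wood block, 50 (this frame's x) x 70 (y) x 50 high (z); lies on the bench between rack and stand
- screw_tin: screw tin, a plain food-type can 76 across x 58 high standing at the front of the bench, to the right of the stand; origin at the centre of its underside; leave alone
- tape_measure: yellow and black tape measure, 39 x 90 x 66 high, on the bench to the right of the stand; origin at the centre of its underside; leave alone
- stand_base: fixed base under the turning board: dark steel disc 156 across, 16 high, with a small steel stop post at its front left; origin at the centre of its underside, on the turning axis; its x points to the back of the stand when home

How it is judged:
On the way, in this order (a step that is already met when the one before it is completed fails the run):
1. the stand is turned home against its stop (value of joint turner below 0.1 rad), for 0.2 s.
2. the larger panel leans on the stand's bars, let go of (value of joint turner below 0.1 rad and x of panel in the frame of ledge between -0.005 and 0.04 m and y of panel in the frame of ledge between -0.025 and 0.025 m and z of panel in the frame of ledge between 0.085 and 0.108 m and angle between panel's own z axis and vertical between 0.16 and 0.42 rad and angle between the x axis of panel and the y axis of ledge, either way round below 0.17 rad and contact force between panel and anything else above 0.3 N and contact force between panel and the fingers below 0.1 N), for 0.3 s.
At the end, for the whole second after the job is handed in: Stand within 0.1 rad of its stop; larger panel long way up on the board, leaning on the bars (9 to 24 deg), within 25 mm of the middle, 10 deg of square, foot within 15 mm of the bars; block flat on the board, within 30 mm of the middle, 14 deg of square and 10 mm of the foot; all released (all of step 2 and y of block_mid in the frame of ledge between -0.03 and 0.03 m and z of block_mid in the frame of ledge between 0.018 and 0.031 m and x of panel_foot in the frame of ledge above -0.022 m and ((angle between the x axis of block_mid and the x axis of ledge, either way round below 0.25 rad and horizontal distance between block_mid and panel_foot below 0.043 m and x of block_mid in the frame of ledge below -0.03 m) or (angle between the y axis of block_mid and the x axis of ledge, either way round below 0.25 rad and horizontal distance between block_mid and panel_foot below 0.053 m and x of block_mid in the frame of ledge below -0.03 m))); the robot touches nothing.
It fails at once if the smaller panel was disturbed (more than 30 mm) (distance of small_panel from where it was at the start of the episode above 0.03 m).
It fails at once if the screw tin was disturbed (more than 30 mm) (distance of screw_tin from where it was at the start of the episode above 0.03 m).
It fails at once if the tape measure was disturbed (more than 30 mm) (distance of tape_measure from where it was at the start of the episode above 0.03 m).
It fails at once if the panel was slammed down or pressed hard (over 60 N) (contact force between panel and stand_base above 60 N).
It also fails if it takes over 72 s, if anything falls off the work surface, if the arm or the gripper's body presses on something with over 40 N, if the wrist force passes 120 N, or if a joint passes its speed limit or range.

### The arm

A 6-joint arm with a two-finger parallel gripper is mounted at the origin on a cart in front of the work surface, level with it; the furniture and walls round the work are solid. World frame = base frame: x ahead of the robot, y to its left, z up, the work surface at z = 0. Lengths are in m, angles in rad, forces in N, time in s.
With the tool pointing down it reaches from about 0.325 to 0.9 m from the base axis. Payload 6.1 kg.
Tool frame: the origin (TCP) lies midway between the tips of the shut fingers; the grasp point (between the pads) lies 19 mm behind it; z points along the fingers, y is the line along which they close (so a half turn about z gives the same grasp; the last joint's range is limited). The gripper opens to 85 mm and grips with 20 to 120 N. Pads are 22 mm wide; open, the fingers measure 114 mm over their backs; the gripper's body (76 mm by 85 mm) begins 54 mm behind the grasp point. The pads swing forward as they close: fully open they stand 13 mm farther back than shut.
Start: joints at [1.186, 0.22, 1.526, -0, 1.395, -0.126], TCP at [0.16, 0.604, 0.231] pointing down, gripper open.
Joint ranges: [-2.98, 2.98], [-0.91, 2.08], [0.09, 2.57], [-1.24, 4.39], [0.2, 2.65], [-2.68, 2.68]. Speed limits (rad/s): [2.57, 2.57, 3.01, 3.14, 3.14, 3.14].

### API

Orientations are given as [roll, pitch, yaw] about the fixed x, y, z axes, in that order (R = Rz(yaw) Ry(pitch) Rx(roll)).
In Python, from plant import movep, move_l, set_joints, gripper_to, hold, inverse_kinematics, observe, get_image, get_calibration, Unreachable, job_done gives the robot as it stands. Calls block until the motion is done:
- movep(position, orientation): joint-space move of the TCP to a pose.
- move_l(position, feed=0.15, rotation=None, max_force=None): straight line of the TCP; rotation=None keeps the orientation; feed is the mean speed in m/s. With max_force (N) it stops when the force on the tool has changed by that much, and returns True; else False.
- set_joints(angles): joint-space move.
- gripper_to(opening, f_grip=None): finger opening in m; f_grip is the grip in N (None keeps the last); returns when the fingers have stopped.
- hold(seconds).
- inverse_kinematics(position, orientation): joint angles nearest the present ones, or None.
- observe(): the state.
- get_image(name): name is "scene" or "top"; returns (picture, depth): 480x640x3 uint8, red, green, blue; 480x640 float32, m along the optical axis (not along the pixel's ray), 0 where there is no reading.
- get_calibration(name): a dict with "intrinsics" (3x3 intrinsics, pixels), "world_from_camera" (4x4, takes a point from camera to world coordinates). Camera axes: x right, y down, z forward; pixel columns grow to the right and rows downward; lengths in m; the calibration is good to about 2 mm. A picture is of the moment at which its call begins. get_calibration takes no time and is no camera call.
A pose or a line that the arm cannot do raises Unreachable and nothing moves.
- job_done(): hands the job in; it is judged then, once.
The state is a dict: "time_s": time; "q": joint angles; "joint_velocities": joint speeds; "joint_torque": joint torques, N m; "eef_pos": TCP position; "tcp_rot": TCP orientation; "ft_force": force on the tool from outside, world axes, zero at the start; "torque": the same for the moment, N m; "opening": finger opening in m; "grasp_force": force on a finger pad.
Only numpy, scipy, OpenCV 4.12 (cv2) and the standard library are available. Lean on these libraries where they do the work, as an engineer would, in place of code of your own. Each camera call takes 0.05 s, during which the arm holds its last target. There are 200 camera calls.

## Working session

There is one attempt and no reset: what is moved stays moved. The work goes in short steps, each a Python script; the robot and the scene stay as the last script left them, time stands still between calls to the robot, and variables do not carry over. Pictures are saved under pics/ and viewed, at most 10 in all, crops included, and the job is handed in when it is done.

```bash
ls; mkdir -p pics
python3 - <<'E'
from plant import *
import cv2,numpy as np
for n in("scene","top"):
    p,d=get_image(n);cv2.imwrite(f"pics/{n}0.png",p[:,:,::-1]);np.save(f"pics/{n}0.npy",d)
    c=get_calibration(n);print(n,np.round(c["intrinsics"],1).tolist(),np.round(c["world_from_camera"],3).tolist())
print(observe())
E
```

```text
pics
scene [[444.1, 0.0, 316.1], [0.0, 444.1, 232.8], [0.0, 0.0, 1.0]] [[0.419, -0.368, 0.83, -0.357], [-0.908, -0.189, 0.374, -0.64], [0.019, -0.911, -0.413, 0.516], [0.0, 0.0, 0.0, 1.0]]
top [[548.1, 0.0, 315.8], [0.0, 548.1, 227.1], [0.0, 0.0, 1.0]] [[-0.09, -0.776, 0.625, -0.419], [-0.996, 0.067, -0.06, -0.162], [0.005, -0.628, -0.779, 1.243], [0.0, 0.0, 0.0, 1.0]]
{'time_s': 0.1, 'q': array([ 1.18590551e+00,  2.21167745e-01,  1.52754621e+00,  2.46962051e-05,
        1.39470923e+00, -1.26107354e-01]), 'joint_velocities': array([ 0.00147281, -0.00355153, -0.0028798 ,  0.0009757 , -0.00070125,
       -0.00037698]), 'joint_torque': array([ 8.08782934e-04, -4.98237062e+01, -3.90547872e+01, -1.09617067e-04,
        5.60668559e-03,  1.38941198e-05]), 'eef_pos': array([0.15972465, 0.60365541, 0.23026975]), 'tcp_rot': array([-3.13977971e+00, -2.54346176e-04,  2.88280461e+00]), 'ft_force': array([-0.01179096,  0.134756  , -0.4734641 ]), 'torque': array([-0.01688509, -0.04213433,  0.04754717]), 'grasp_force': 0.0, 'opening': 0.08521694093747659}
```

View pics/scene0.png

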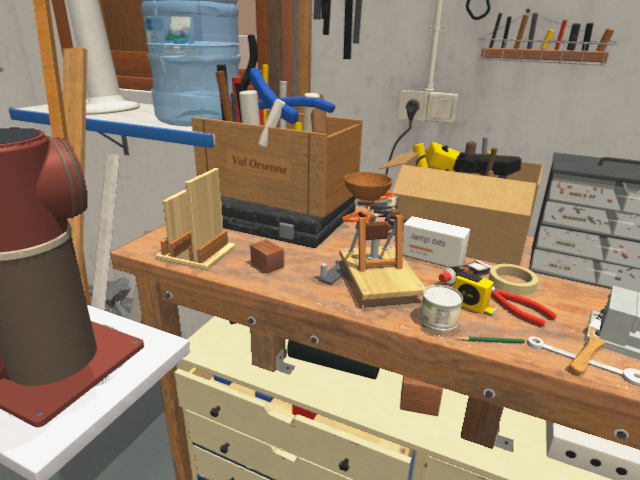

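View pics/top0.png

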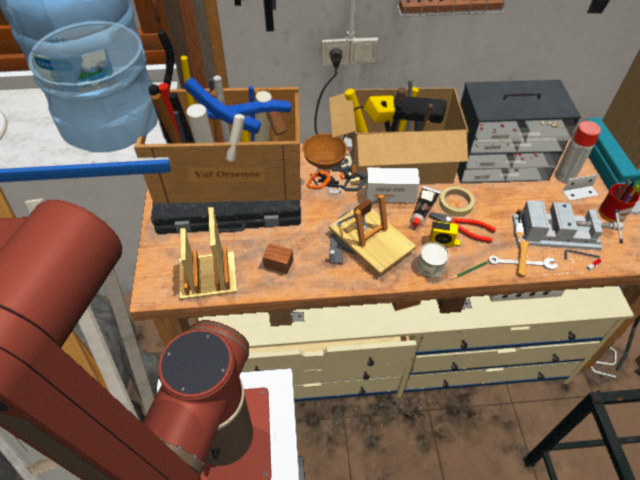

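The scene view shows the rack with two panels (198,225), the block (267,256), and the stand turned (382,262). In the top view the rack is at (208,272), the larger panel right (215,235), the block (278,259), the stand (372,240), the tin (433,262) and the tape (444,234). I'll zoom in next.

```bash
cat > h.py <<'E'
import numpy as np,cv2
from plant import *
def cloud(n,d,c=None):
    c=get_calibration(n);K=c["intrinsics"];T=np.array(c["world_from_camera"])
    v,u=np.mgrid[:480,:640];P=np.stack([(u-K[0,2])/K[0,0]*d,(v-K[1,2])/K[1,1]*d,d],-1)
    return P@T[:3,:3].T+T[:3,3]
def ray(n,u,v,z):
    c=get_calibration(n);K=c["intrinsics"];T=np.array(c["world_from_camera"])
    r=T[:3,:3]@[(u-K[0,2])/K[0,0],(v-K[1,2])/K[1,1],1];return T[:3,3]+r*(z-T[2,3])/r[2]
E
python3 - <<'E'
from h import *
a=cv2.imread("pics/top0.png");b=cv2.imread("pics/scene0.png")
cv2.imwrite("pics/c1.png",np.vstack([cv2.resize(a[205:305,165:325],(800,500),interpolation=2)]))
cv2.imwrite("pics/c2.png",np.hstack([cv2.resize(a[185:285,315:415],(400,400),interpolation=2),cv2.resize(b[205:305,315:415],(400,400),interpolation=2)]))
P=cloud("top",np.load("pics/top0.npy"))
for u,v in[(213,215),(185,235),(278,255),(372,199),(400,245),(350,220),(380,265),(337,235),(433,250),(444,225),(200,290),(300,280)]:print(u,v,P[v,u].round(3))
print([P[v,213].round(3).tolist() for v in range(208,280,6)])
E
```

```text
213 215 [0.473 0.008 0.206]
185 235 [0.468 0.088 0.141]
278 255 [ 0.452 -0.144  0.049]
372 199 [ 0.664 -0.436  0.01 ]
400 245 [ 0.467 -0.481  0.035]
350 220 [ 0.57  -0.355  0.033]
380 265 [ 0.406 -0.415  0.034]
337 235 [ 0.519 -0.312  0.032]
433 250 [ 0.428 -0.561  0.055]
444 225 [ 0.506 -0.609  0.061]
200 290 [0.383 0.067 0.011]
300 280 [ 0.4   -0.199 -0.001]
[[0.611, 0.03, 0.076], [0.473, 0.007, 0.21], [0.455, 0.007, 0.208], [0.434, 0.006, 0.21], [0.415, 0.005, 0.211], [0.395, 0.005, 0.214], [0.381, 0.005, 0.208], [0.377, 0.007, 0.189], [0.378, 0.011, 0.165], [0.445, 0.029, 0.047], [0.45, 0.034, 0.012], [0.43, 0.034, 0.012]]
```

View pics/c1.png

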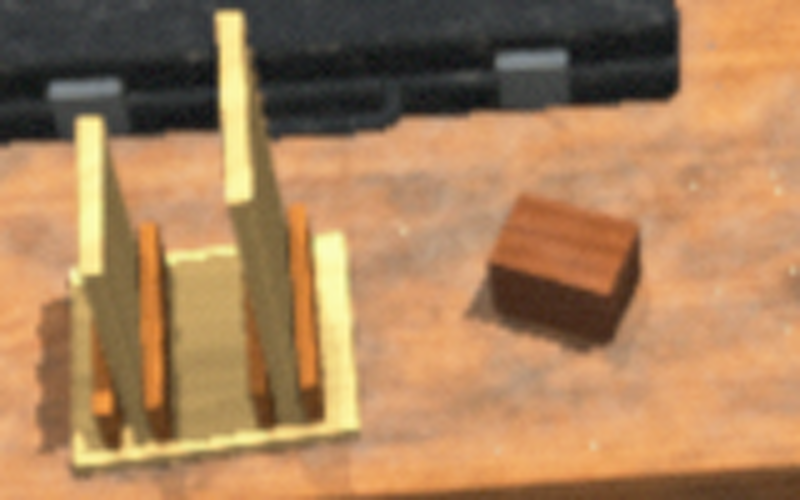

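View pics/c2.png

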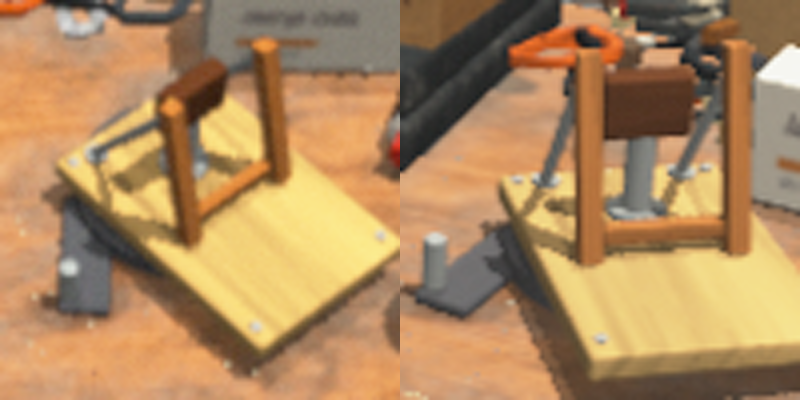

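Top crop (5x): the larger panel's top edge runs from (230,15) to (238,200), and the block's top face is centred near (565,243). Stand crop (4x): the board corners are (58,165), (260,352) and (400,245), and the grip bar's top is at (195,85).

```bash
cat >> h.py <<'E'
def edge(n,p,z):return ray(n,p[0],p[1],z)[:2]
E
python3 - <<'E'
from h import *
for n in("top","scene"):
    d=np.load(f"pics/{n}0.npy");P=cloud(n,d);im=cv2.imread(f"pics/{n}0.png")
    def rect(name,x,y,z,r=3):
        m=(P[...,0]>x[0])&(P[...,0]<x[1])&(P[...,1]>y[0])&(P[...,1]<y[1])&(P[...,2]>z[0])&(P[...,2]<z[1])&(d>0)
        q=P[m];
        if len(q)<8:print(n,name,len(q));return
        (c,s,a)=cv2.minAreaRect(q[:,:2].astype(np.float32));print(n,name,len(q),np.round(c,4),np.round(s,4),round(a,1),'medz',np.median(q[:,2]).round(4))
    rect("panel",(.35,.55),(-.03,.04),(.2,.225))
    rect("small",(.35,.55),(.05,.13),(.14,.16))
    rect("block",(.38,.5),(-.22,-.1),(.042,.06))
    rect("board",(.38,.66),(-.53,-.3),(.026,.043))
    rect("griptop",(.45,.6),(-.5,-.35),(.115,.133))
    rect("bartops",(.45,.6),(-.5,-.35),(.143,.165))
    rect("tin",(.38,.5),(-.62,-.5),(.05,.065))
    rect("tape",(.46,.56),(-.7,-.57),(.055,.08))
    if n=="top":
      for nm,uv,z in [("bL",(329.5,226),.036),("bF",(380,272.5),.036),("bR",(415.5,245.5),.036),("bar1top",(358,211),.15),("bar2top",(381,196),.15),("grip l",(357,207),.126),("grip r",(370,201),.126)]:print(nm,ray(n,*uv,z).round(4))
      for nm,q in [("panel",[(46,3),(49,2.5),(45,40.5),(50.5,39.5)])]:
        for u,v in q:print(nm,ray(n,165+u,205+v,.212).round(4))
      for u,v in [(525,195),(640,225),(608,295),(490,260)]:print("block",ray(n,165+u/5-.4,205+v/5-.4,.05).round(4))
E
```

```text
top panel 213 [0.4319 0.0104] [0.1216 0.0124] 4.0 medz 0.2099
top small 193 [0.433  0.0906] [0.1035 0.0127] 3.7 medz 0.1494
top block 414 [ 0.4575 -0.1421] [0.0706 0.0549] 66.0 medz 0.0483
top board 2573 [ 0.5212 -0.4148] [0.277  0.2291] 0.2 medz 0.034
top griptop 197 [ 0.5325 -0.3893] [0.051 0.102] 34.3 medz 0.1232
top bartops 48 [ 0.5259 -0.3951] [0.0178 0.1023] 34.9 medz 0.1472
top tin 575 [ 0.4427 -0.5697] [0.075  0.1354] 72.4 medz 0.0543
top tape 281 [ 0.4961 -0.6079] [0.0702 0.0434] 74.1 medz 0.0622
bL [ 0.5499 -0.294   0.036 ]
bF [ 0.3805 -0.4108  0.036 ]
bR [ 0.4607 -0.523   0.036 ]
bar1top [ 0.5023 -0.3615  0.15  ]
bar2top [ 0.5496 -0.4304  0.15  ]
grip l [ 0.5369 -0.3651  0.126 ]
grip r [ 0.5553 -0.4034  0.126 ]
panel [0.491  0.0123 0.212 ]
panel [0.492 0.005 0.212]
panel [0.374  0.0112 0.212 ]
panel [ 0.3759 -0.0016  0.212 ]
block [ 0.4912 -0.1232  0.05  ]
block [ 0.4655 -0.1844  0.05  ]
block [ 0.4209 -0.1646  0.05  ]
block [ 0.4492 -0.1029  0.05  ]
scene panel 224 [0.4341 0.0079] [0.1182 0.0133] 4.0 medz 0.2078
scene small 156 [0.4265 0.088 ] [0.0891 0.014 ] 3.6 medz 0.1476
scene block 352 [ 0.4576 -0.1453] [0.0746 0.0526] 65.7 medz 0.0484
scene board 2731 [ 0.5221 -0.415 ] [0.2294 0.276 ] 89.9 medz 0.0346
scene griptop 276 [ 0.5309 -0.3913] [0.0466 0.0988] 36.3 medz 0.1229
scene bartops 58 [ 0.5252 -0.3975] [0.0136 0.1009] 34.5 medz 0.1472
scene tin 925 [ 0.4434 -0.5704] [0.0744 0.1321] 73.2 medz 0.0539
scene tape 396 [ 0.4979 -0.6099] [0.0701 0.0367] 76.5 medz 0.0627
```

Run:
```python
from h import *
a=np.radians(34.7);R=np.array([[np.cos(a),-np.sin(a)],[np.sin(a),np.cos(a)]]);L=np.array([.4946,-.4157])
for n in("top","scene"):
    d=np.load(f"pics/{n}0.npy");P=cloud(n,d);q=(P[...,:2]-L)@R
    m=(abs(q[...,1])<.034)&(q[...,0]>0)&(q[...,0]<.1)&(P[...,2]>.117)&(P[...,2]<.14)&(d>0)
    s=q[m];z=P[m][:,2];print(n,len(s),s.min(0).round(4),s.max(0).round(4),s.mean(0).round(4),np.percentile(z,[5,50,95]).round(4))
    m=(abs(q[...,1])<.034)&(q[...,0]>0)&(q[...,0]<.1)&(P[...,2]>.095)&(P[...,2]<.118)&(d>0)
    print(' face x',np.median(q[m][:,0]).round(4))
    m=(abs(q[...,1])<.06)&(abs(q[...,1])>.03)&(P[...,2]>.14)&(P[...,2]<.16)&(d>0);s=q[m];print(' bars y',s.min(0),s.max(0))
for u,v in[(331.5,252),(332,249),(332,254)]:
    p=ray("top",u,v,.036)[:2];print("post",p,(p-L)@R)
P=cloud("top",np.load("pics/top0.npy"));print(P[248:258:2,332].round(3).tolist())
```

```text
top 108 [ 0.0303 -0.0338] [0.0715 0.0271] [ 0.0591 -0.0011] [0.1183 0.1228 0.1281]
 face x 0.0528
 bars y [ 0.02842409 -0.05991857] [0.4058601  0.05022685]
scene 131 [ 0.0491 -0.0302] [0.0667 0.0256] [ 0.056  -0.0013] [0.1173 0.123  0.1253]
 face x 0.0529
 bars y [ 0.0285987  -0.05997317] [0.39719737 0.05984078]
post [ 0.4586266 -0.2898687] [0.04205787 0.12393037]
post [ 0.46864066 -0.29232998] [0.04888971 0.11620605]
post [ 0.45180223 -0.29049929] [0.03608827 0.12729691]
[[0.493, -0.296, 0.008], [0.464, -0.292, 0.038], [0.455, -0.291, 0.041], [0.452, -0.291, 0.036], [0.453, -0.291, 0.025]]
```

```bash
cat >> h.py <<'E'
pi=np.pi
def st(s=""):
    o=observe();print(s,round(o["time_s"],2),o["eef_pos"].round(4),o["tcp_rot"].round(3),"F",o["ft_force"].round(1),"T",o["torque"].round(2),"op",round(o["opening"],4),"g",round(o["grasp_force"],1));return o
E
python3 - <<'E'
from h import *
a=np.radians(34.7);G=[.5437,-.3829]
movep([.30,.25,.40],[pi,0,pi/2+.9]);st()
movep([.40,-.20,.33],[pi,0,a+pi/2]);st()
movep(G+[.22],[pi,0,a+pi/2]);st()
print(move_l(G+[.094],feed=.12,max_force=15));st()
gripper_to(0.0,f_grip=40);st()
for k in range(1,24):
    y=a+pi/2-k*np.radians(4)
    q=inverse_kinematics(G+[.094],[pi,0,y]);set_joints(q);o=st(k)
    if abs(o["torque"][2])>1.5 or np.abs(o["ft_force"]).max()>30:break
p,d=get_image("top");cv2.imwrite("pics/t1.png",p[:,:,::-1])
E
```

```text
1.64 [0.2999 0.2504 0.3995] [-3.141e+00 -1.000e-03  2.472e+00] F [ 0.3 -0.6  0.3] T [-0.02 -0.11  0.01] op 0.0856 g 0.0
 3.35 [ 0.4004 -0.1992  0.3302] [3.141 0.    2.178] F [0.6 0.1 1.4] T [0.01 0.01 0.03] op 0.0855 g 0.0
 4.36 [ 0.5441 -0.3821  0.2209] [3.141e+00 1.000e-03 2.177e+00] F [-0.3 -0.4  0.2] T [ 0.03 -0.03  0.  ] op 0.0854 g 0.0
False
 5.56 [ 0.5444 -0.3835  0.0952] [3.141e+00 2.000e-03 2.176e+00] F [-0.1  0.2  0.4] T [-0.01  0.02  0.05] op 0.0851 g 0.0
 6.18 [ 0.5458 -0.3815  0.0945] [3.138e+00 1.000e-03 2.177e+00] F [7.5 5.2 0.2] T [ 0.59 -0.8  -0.02] op 0.0173 g 41.3
1 6.43 [ 0.5459 -0.3815  0.0945] [3.138e+00 1.000e-03 2.107e+00] F [7.6 4.3 0.9] T [ 0.55 -0.8  -0.12] op 0.0175 g 41.3
2 6.68 [ 0.5459 -0.3815  0.0945] [3.138e+00 1.000e-03 2.037e+00] F [ 7.3  3.7 -0.1] T [ 0.62 -0.81 -0.1 ] op 0.0176 g 41.3
3 6.93 [ 0.546  -0.3815  0.0945] [3.138 0.    1.967] F [ 7.8  4.3 -0.1] T [ 0.53 -0.75 -0.05] op 0.0169 g 41.2
4 7.18 [ 0.546  -0.3814  0.0945] [3.138 0.    1.897] F [7.3 4.6 0.3] T [ 0.58 -0.79 -0.11] op 0.0173 g 41.2
5 7.43 [ 0.546  -0.3814  0.0945] [ 3.138 -0.    
[... 229 characters left out ...]
-03  1.688e+00] F [ 8.1  4.7 -1. ] T [ 0.64 -0.77 -0.13] op 0.0172 g 41.2
8 8.18 [ 0.5461 -0.3814  0.0945] [ 3.138e+00 -1.000e-03  1.618e+00] F [ 8.3  4.9 -0.3] T [ 0.67 -0.89 -0.13] op 0.0175 g 41.2
9 8.43 [ 0.5461 -0.3814  0.0945] [ 3.138e+00 -1.000e-03  1.548e+00] F [ 8.8  4.  -0.5] T [ 0.57 -0.85 -0.08] op 0.0175 g 41.2
10 8.68 [ 0.5462 -0.3814  0.0945] [ 3.138e+00 -2.000e-03  1.479e+00] F [7.5 4.4 0.3] T [ 0.66 -0.83 -0.08] op 0.0176 g 41.2
11 8.93 [ 0.5462 -0.3814  0.0945] [ 3.138e+00 -1.000e-03  1.411e+00] F [ 7.4  4.1 -0.3] T [ 0.62 -1.    0.71] op 0.0172 g 43.4
12 9.18 [ 0.5462 -0.3812  0.0946] [ 3.138e+00 -1.000e-03  1.345e+00] F [7.4 5.  0.6] T [ 0.81 -0.98  2.47] op 0.0173 g 87.1
```

Run:
```python
from h import *
G=[.5455,-.3815]
set_joints(inverse_kinematics(G+[.094],[pi,0,1.40]));st()
gripper_to(.085);o=st()
move_l(G+[.24],feed=.2)
movep([.40,-.15,.33],[pi,0,.8]);movep([.36,.009,.33],[pi,0,.07]);st()
for n in("scene","top"):
    p,d=get_image(n);cv2.imwrite(f"pics/{n}1.png",p[:,:,::-1]);np.save(f"pics/{n}1.npy",d)
    P=cloud(n,d)
    def rect(name,x,y,z):
        m=(P[...,0]>x[0])&(P[...,0]<x[1])&(P[...,1]>y[0])&(P[...,1]<y[1])&(P[...,2]>z[0])&(P[...,2]<z[1])&(d>0)
        (c,s,a)=cv2.minAreaRect(P[m][:,:2].astype(np.float32));print(n,name,np.round(c,4),np.round(s,4),round(a,1))
    rect("board",(.36,.64),(-.51,-.29),(.03,.043));rect("bars",(.45,.6),(-.5,-.3),(.143,.165))
b=cv2.imread("pics/top1.png");c=cv2.imread("pics/scene1.png")
cv2.imwrite("pics/c3.png",np.hstack([cv2.resize(b[185:285,315:415],(400,400),interpolation=2),cv2.resize(c[205:305,315:415],(400,400),interpolation=2)]))
```

```text
9.48 [ 0.5462 -0.3812  0.0945] [ 3.14  -0.     1.399] F [1.7 1.5 2.1] T [ 0.26 -0.24  0.67] op 0.0175 g 49.1
 10.15 [ 0.5454 -0.3815  0.094 ] [-3.142 -0.     1.4  ] F [0.9 0.5 0.2] T [ 0.02  0.06 -0.02] op 0.085 g 0.0
 13.15 [0.3604 0.0085 0.3298] [3.141e+00 1.000e-03 7.100e-02] F [-0.1  0.3 -0.7] T [ 0.    0.01 -0.01] op 0.085 g 0.0
scene board [ 0.5019 -0.3726] [0.1494 0.2135] 81.0
scene bars [ 0.5222 -0.3791] [0.1001 0.0178] 81.7
top board [ 0.4994 -0.371 ] [0.1463 0.2149] 81.5
top bars [ 0.52   -0.3772] [0.0961 0.0192] 79.0
```

View pics/c3.png

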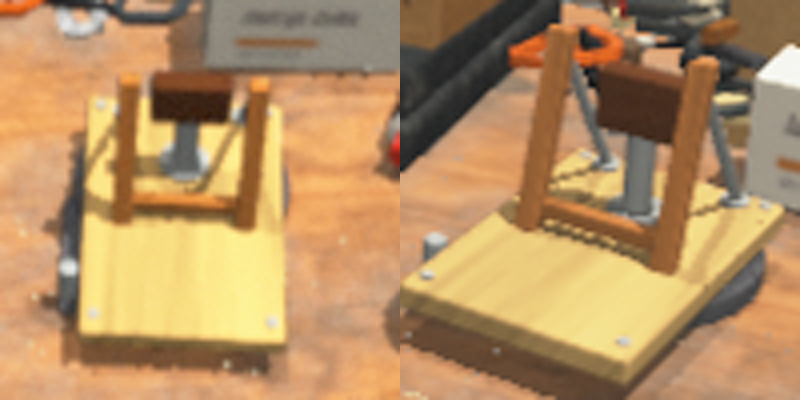

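The crops show the board home against the post (68,270). The bar feet are at (122,222) and (245,228), and the front corners at (80,335) and (285,345). Next I'll refine the ledge position and pick the panel.

Run:
```python
from h import *
for u,v in[(80,335),(285,345),(122,222),(245,228)]:print(ray("top",315+u/4-.4,185+v/4-.4,.036).round(4))
for u,v in[(405,290),(625,380),(530,230),(662,270)]:print(ray("scene",315+(u-400)/4-.4,205+v/4-.4,.036).round(4))
gripper_to(.05)
movep([.433,.009,.26],[pi,0,.07])
print(move_l([.433,.009,.168],feed=.12,max_force=12));st()
gripper_to(0,f_grip=45);st()
move_l([.433,.009,.345],feed=.1);st()
p,d=get_image("scene");cv2.imwrite("pics/s2.png",p[:,:,::-1][130:310,130:310])
# check place IK
from scipy.spatial.transform import Rotation as Ro
h=-.158
for t in(0,.26):
    rp=(Ro.from_euler('z',h)*Ro.from_euler('y',t)*Ro.from_euler('z',-h)*Ro.from_euler('xyz',[pi,0,h+pi/2])).as_euler('xyz')
    print(rp,inverse_kinematics([.52,-.378,.2],rp),inverse_kinematics([.50,-.378,.3],rp))
```

```text
[ 0.4042 -0.2923  0.036 ]
[ 0.3844 -0.4272  0.036 ]
[ 0.4961 -0.3319  0.036 ]
[ 0.4835 -0.4162  0.036 ]
[ 0.3989 -0.3001  0.036 ]
[ 0.3676 -0.4343  0.036 ]
[ 0.493  -0.3356  0.036 ]
[ 0.4823 -0.4176  0.036 ]
False
 15.09 [0.4337 0.0089 0.1691] [ 3.141e+00 -2.000e-03  7.000e-02] F [0.1 0.8 0.3] T [-0.06  0.01  0.01] op 0.0499 g 0.0
 15.52 [0.4336 0.009  0.1687] [ 3.141e+00 -1.000e-03  7.000e-02] F [-0.4 -0.3  4.2] T [0.09 0.05 0.01] op 0.0116 g 44.8
 17.43 [0.4328 0.009  0.3444] [-3.141e+00  1.000e-03  7.000e-02] F [ 0.2  0.4 -2.3] T [-0.06  0.06 -0.02] op 0.0113 g 44.0
[-3.14159265  0.          1.41279633] [-7.51138137e-01  2.84454784e-01  1.50939888e+00 -4.44089210e-16
  1.34773899e+00 -5.93138137e-01] [-7.73058982e-01  1.89940718e-01  1.43395966e+00 -4.44089210e-16
  1.51769228e+00 -6.15058982e-01]
[-2.88159265  0.          1.41279633] [-0.68383847  0.47456249  1.28555685 -0.12948621  1.60731246 -0.51587771] [-0.70188922  0.38251156  1.22098021 -0.13587103  1.76020279 -0.55460689]
```

View pics/s2.png

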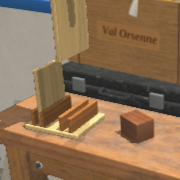

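The panel is held upright and clear of the rack at (72,25), and the small panel is still in its slot. Now I'll place it.

```bash
cat >> h.py <<'E'
from scipy.spatial.transform import Rotation as Ro
h=-.158;L=np.array([.487,-.3735,.036])
def lw(x,y,z):return L+Ro.from_euler('z',h).apply([x,y,z])
def tr(t):return (Ro.from_euler('z',h)*Ro.from_euler('y',t)*Ro.from_euler('z',-h)*Ro.from_euler('xyz',[pi,0,h+pi/2])).as_euler('xyz')
def foot(x,z,t=.26):return lw(x+.157*np.sin(t),0,z+.157*np.cos(t))
E
python3 - <<'E'
from h import *
movep([.40,-.19,.36],[pi,0,.8]);st()
movep(foot(-.06,.12),tr(.26));st()
move_l(foot(-.045,.03),feed=.12);st()
print(move_l(foot(-.03,.006),feed=.06,max_force=6));st()
print(move_l(foot(.012,.006),feed=.03,max_force=4));st()
for n in("scene","top"):
    p,d=get_image(n);cv2.imwrite(f"pics/{n}3.png",p[:,:,::-1])
b=cv2.imread("pics/top3.png");c=cv2.imread("pics/scene3.png")
cv2.imwrite("pics/c4.png",np.hstack([cv2.resize(b[165:285,310:430],(400,400),interpolation=2),cv2.resize(c[185:305,310:430],(400,400),interpolation=2)]))
E
```

```text
18.58 [ 0.4001 -0.1896  0.3599] [-3.141 -0.     0.799] F [ 0.6  0.2 -0.5] T [ 0.   -0.06  0.02] op 0.0115 g 44.0
 19.41 [ 0.4681 -0.3693  0.3079] [-2.882 -0.     1.412] F [-0.1 -0.2 -1. ] T [-0.08 -0.21 -0.02] op 0.0114 g 44.0
 20.32 [ 0.4828 -0.3731  0.2188] [-2.883e+00  1.000e-03  1.413e+00] F [ 0.9 -0.5 -1.5] T [ 0.03 -0.2  -0.01] op 0.0114 g 44.0
False
 20.94 [ 0.4972 -0.375   0.1933] [-2.881 -0.     1.413] F [ 0.5  0.4 -1.9] T [ 0.03 -0.21 -0.03] op 0.0116 g 44.0
True
 21.82 [ 0.5219 -0.3789  0.1927] [-2.878e+00 -1.000e-03  1.413e+00] F [-1.7 -0.2 -0.1] T [0.01 0.31 0.08] op 0.0115 g 44.6
```

View pics/c4.png

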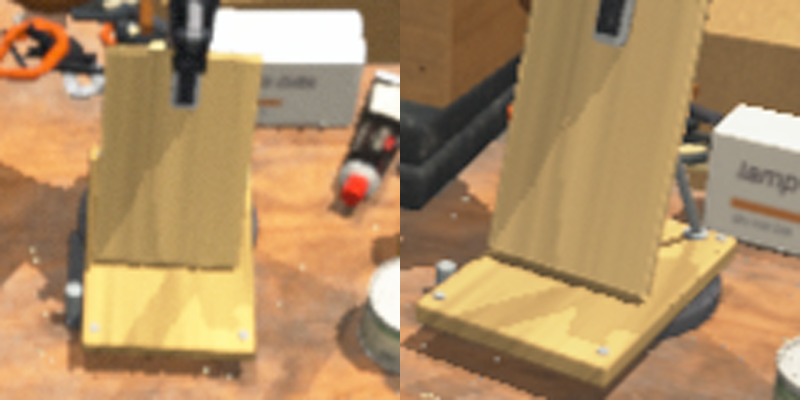

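The panel is against the bars and centred, with its foot along (95,262)–(235,268). I'll lower it until it touches the board, release it, and check.

Run:
```python
from h import *
r=tr(.26)
print(move_l(foot(-.0065,.004),feed=.02));st()
print(move_l(foot(-.0065,-.008),feed=.01,max_force=4));st()
hold(.2);gripper_to(.03);hold(.4);o=st()
up=Ro.from_euler('xyz',r).apply([0,0,-1])
move_l(o["eef_pos"]+.09*up,feed=.12);st()
movep([.40,-.15,.30],[pi,0,.5]);st()
for n in("scene","top"):
    p,d=get_image(n);cv2.imwrite(f"pics/{n}4.png",p[:,:,::-1]);P=cloud(n,d);q=(P-L)@Ro.from_euler('z',h).as_matrix()
    m=(q[...,0]>-.03)&(q[...,0]<.07)&(abs(q[...,1])<.09)&(q[...,2]>.02)&(q[...,2]<.185)&(d>0)
    s=q[m];s=s[(abs(s[:,1])<.055)];A=np.c_[s[:,2],s[:,1],np.ones(len(s))];k=np.linalg.lstsq(A,s[:,0],rcond=None)[0]
    s2=q[m];print(n,"front face slope,yaw,x0",k.round(4),"y mid",np.percentile(s2[:,1],[1,99]).mean().round(4))
    m=(P[...,0]>.38)&(P[...,0]<.5)&(P[...,1]>-.22)&(P[...,1]<-.1)&(P[...,2]>.042)&(P[...,2]<.06)&(d>0)
    print("block",cv2.minAreaRect(P[m][:,:2].astype(np.float32)))
b=cv2.imread("pics/top4.png");c=cv2.imread("pics/scene4.png")
cv2.imwrite("pics/c5.png",np.hstack([cv2.resize(b[165:285,310:430],(400,400),interpolation=2),cv2.resize(c[185:305,310:430],(400,400),interpolation=2)]))
```

```text
False
 22.18 [ 0.5204 -0.3786  0.1912] [-2.878e+00 -2.000e-03  1.413e+00] F [-0.5  0.6 -1.8] T [-0.05 -0.2   0.  ] op 0.0116 g 44.5
True
 22.72 [ 0.5206 -0.3789  0.1887] [-2.879e+00 -1.000e-03  1.413e+00] F [0.9 0.1 5. ] T [-0.02  0.   -0.01] op 0.0117 g 45.5
 23.63 [ 0.52   -0.3783  0.1871] [-2.877 -0.003  1.413] F [-0.4 -1.  -0.4] T [-0.04 -0.09  0.03] op 0.03 g 0.0
 24.53 [ 0.5424 -0.3817  0.2731] [-2.875 -0.004  1.413] F [-0.5  0.2  0.2] T [-0.08 -0.13  0.01] op 0.0299 g 0.0
 25.61 [ 0.4003 -0.1505  0.3002] [3.141 0.    0.501] F [-0.4 -0.1  0.2] T [ 0.03  0.01 -0.03] op 0.0301 g 0.0
scene front face slope,yaw,x0 [ 0.2648 -0.0205 -0.0116] y mid 0.0012
block ((0.4572620689868927, -0.14439301192760468), (0.0723322406411171, 0.052096858620643616), 66.83708190917969)
top front face slope,yaw,x0 [ 0.2712 -0.0024 -0.0136] y mid 0.0035
block ((0.4578920900821686, -0.14256243407726288), (0.0705065205693245, 0.0545220673084259), 64.79002380371094)
```

View pics/c5.png

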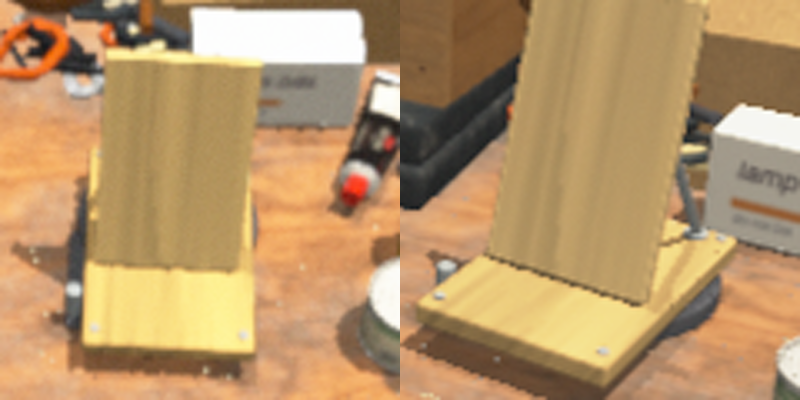

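The panel leans squarely and is released, with its front foot edge at ledge x≈-0.012. Next is the block.

Run:
```python
from h import *
gripper_to(.085)
movep([.4575,-.1435,.12],[pi,0,-.422])
print(move_l([.4575,-.1435,.014],feed=.1,max_force=10));st()
gripper_to(0,f_grip=40);st()
move_l([.4575,-.1435,.17],feed=.15)
r=[pi,0,h]
movep(lw(-.075,.002,.12),r);st()
print(move_l(lw(-.06,.002,.025),feed=.1,max_force=8));st()
print(move_l(lw(-.06,.002,.016),feed=.03,max_force=4));st()
o=observe();z=o["eef_pos"][2]-.036
print(move_l(lw(-.02,.002,.016),feed=.02,max_force=3));o=st()
p=o["eef_pos"];print("ledge",Ro.from_euler('z',-h).apply(p-L).round(4))
n="top";p,d=get_image(n);cv2.imwrite("pics/top5.png",p[:,:,::-1])
p,d=get_image("scene");cv2.imwrite("pics/scene5.png",p[:,:,::-1])
b=cv2.imread("pics/top5.png");c=cv2.imread("pics/scene5.png")
cv2.imwrite("pics/c6.png",np.hstack([cv2.resize(b[165:285,310:430],(400,400),interpolation=2),cv2.resize(c[185:305,310:430],(400,400),interpolation=2)]))
```

```text
False
 28.44 [ 0.4582 -0.1438  0.0147] [ 3.142e+00 -1.000e-03 -4.220e-01] F [-0.1 -0.5  0.5] T [ 0.01  0.04 -0.03] op 0.0851 g 0.0
 28.73 [ 0.4584 -0.1439  0.015 ] [ 3.142e+00 -2.000e-03 -4.220e-01] F [0.5 0.2 5.1] T [0.08 0.06 0.08] op 0.0693 g 46.9
 30.8 [ 0.4132 -0.3587  0.1553] [-3.14e+00  1.00e-03 -1.59e-01] F [1.  0.2 0.3] T [-0.06 -0.06  0.04] op 0.0695 g 46.4
False
 31.91 [ 0.4285 -0.3626  0.0618] [ 3.141e+00 -1.000e-03 -1.580e-01] F [ 0.5 -0.2 -0.8] T [-0.01  0.01 -0.02] op 0.069 g 46.4
False
 32.36 [ 0.4279 -0.3619  0.0518] [-3.141  0.    -0.158] F [-0.4 -0.5 -0.9] T [ 0.04 -0.02  0.  ] op 0.0694 g 46.4
True
 33.54 [ 0.4505 -0.3654  0.0513] [-3.141e+00  2.000e-03 -1.570e-01] F [ 0.6  0.5 -0.9] T [ 0.   -0.03 -0.05] op 0.0694 g 46.4
ledge [-0.0374  0.0023  0.0153]
```

View pics/c6.png

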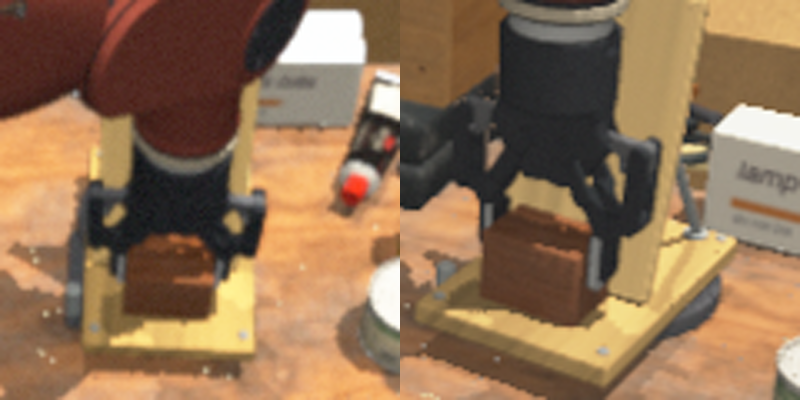

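The block is square to the panel and touching its foot at the expected place, so I'll lower it and release.

Run:
```python
from h import *
print(move_l(lw(-.0378,.002,.006),feed=.01,max_force=4));st()
gripper_to(.085);hold(.2);o=st()
move_l(o["eef_pos"]+[0,0,.035],feed=.06)
e=observe()["eef_pos"];move_l(e+[-.03,0,.12],feed=.15)
movep([.36,-.12,.33],[pi,0,.3]);st()
for n in("scene","top"):
    p,d=get_image(n);cv2.imwrite(f"pics/{n}6.png",p[:,:,::-1]);P=cloud(n,d);q=(P-L)@Ro.from_euler('z',h).as_matrix()
    m=(q[...,0]>-.02)&(q[...,0]<.07)&(abs(q[...,1])<.055)&(q[...,2]>.06)&(q[...,2]<.185)&(d>0)
    s=q[m];k=np.linalg.lstsq(np.c_[s[:,2],s[:,1],np.ones(len(s))],s[:,0],rcond=None)[0];print(n,k.round(4))
    m=(q[...,0]>-.09)&(q[...,0]<.0)&(abs(q[...,1])<.055)&(q[...,2]>.042)&(q[...,2]<.056)&(d>0)
    print("block",cv2.minAreaRect(q[m][:,:2].astype(np.float32)),np.median(q[m][:,2]))
b=cv2.imread("pics/top6.png");c=cv2.imread("pics/scene6.png")
cv2.imwrite("pics/c7.png",np.hstack([cv2.resize(b[165:285,310:430],(400,400),interpolation=2),cv2.resize(c[185:305,310:430],(400,400),interpolation=2)]))
```

```text
True
 33.89 [ 0.4503 -0.3652  0.051 ] [-3.141e+00  2.000e-03 -1.580e-01] F [-1.1  0.8  3.7] T [-0.05 -0.06 -0.01] op 0.0694 g 46.9
 34.4 [ 0.4499 -0.3648  0.0503] [-3.14e+00  3.00e-03 -1.58e-01] F [ 0.  -0.8  0.4] T [-0.01  0.03 -0.02] op 0.0851 g 0.0
 37.19 [ 0.3601 -0.1204  0.3292] [-3.141e+00  1.000e-03  2.990e-01] F [ 0.2  0.3 -0.3] T [0.   0.02 0.  ] op 0.0853 g 0.0
scene [ 0.2549 -0.0247 -0.0099]
block ((-0.03317344933748245, 0.0019422024488449097), (0.10539773106575012, 0.06629636883735657), 89.98047637939453) 0.048195176584075024
top [ 0.2689 -0.0106 -0.0128]
block ((-0.033398356288671494, -0.0008599795401096344), (0.10790548473596573, 0.06654202193021774), 89.8558578491211) 0.047948061728746695
```

View pics/c7.png

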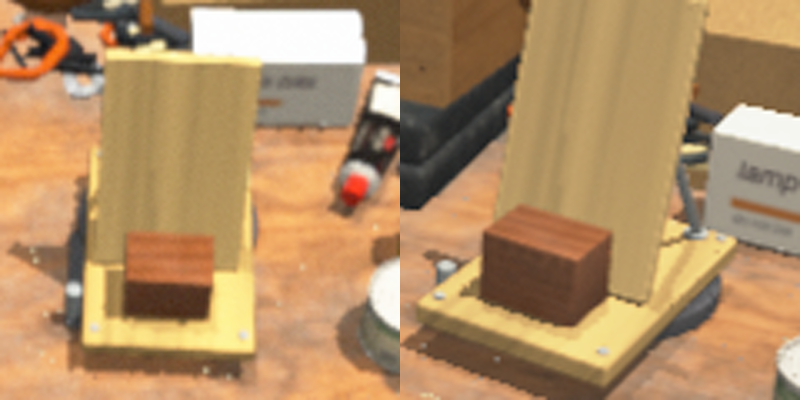

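The block lies flat, square and central at the panel's foot (170,275), and the panel still leans on the bars. I'm handing the job in.

```bash
python3 -c "
from plant import *
print(job_done())"
```

```text
the job is handed in; nothing more can be done
None
```

I handed the job in at about 37 s of the 72 s allowed: the stand is home against its stop, the larger panel leans squarely on the bars, and the block sits flat and central against its foot. No verdict came back.

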